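Index the compass turntable, load the tray, index on and power the coil

ROBOT

A 6-joint arm with a two-finger parallel gripper is mounted at the origin on the work surface. World frame = base frame: x ahead of the robot, y to its left, z up, the work surface at z = 0. Lengths are in m, angles in rad, forces in N, time in s.
With the tool pointing down it reaches from about 0.35 to 0.975 m from the base axis. Payload 4.9 kg.
Tool frame: the origin (TCP) lies on the centre line of the jaws, within the pads' length; the fingertips stand 19 mm ahead of it and the grasp point (between the pads) is the TCP; z points along the fingers, y is the line along which they close (so a half turn about z gives the same grasp; the last joint's range is limited). The gripper opens to 85 mm and grips with 20 to 120 N. Pads are 22 mm wide; open, the fingers measure 114 mm over their backs; the gripper's body (76 mm by 85 mm) begins 54 mm behind the grasp point. The pads swing forward as they close: fully open they stand 13 mm farther back than shut.
Start: joints at [-1.321, 0.053, 1.613, -0, 1.476, -0.119], TCP at [0.225, -0.583, 0.25] pointing down, gripper open.
Joint ranges: [-3.01, 3.01], [-1.01, 2.22], [0.06, 2.58], [-1.02, 4.17], [0.09, 2.62], [-3.14, 3.14]. Speed limits (rad/s): [2.57, 2.57, 3.14, 3.14, 3.14, 3.14].

INTERFACE

Orientations are given as a unit quaternion [w, x, y, z].
In Python, from plant import state, grab_frame, ticket, spotter gives the robot as it stands.
- The arm moves only by the tool apply_moves, never from a script. Its argument "series" is a list of rows, each an object of numbers: "jaw": the closure, from 0 (fully open) to 1 (shut); "dx", "dy", "dz": the shift along the tool's x, y, z in mm; "turn": the turn about the tool's z in rad. A call has 1 to 5 rows; each row is the pose to reach, as a shift and turn from the pose commanded when the call began, along the tool's axes at that moment; what a row does not reach only later rows make up. A row lasts 1/12 s, in which the tool goes at most 41.7 mm and 7.16 degrees, less where a joint would pass 70% of its speed; a pose out of reach is approached as far as the arm can. A call with a gripper value outside its range is refused whole. The fingers move at their own pace and stop on an object; the grip force is fixed at half the most. Time passes only in rows, so rows that repeat a pose let the fingers close. It gives the time, the measured TCP pose, the force, the opening and the grip force at its end, in the units of the state.
- state(): the state, without advancing time (a new reading comes with each control period).
- grab_frame(name): name is "scene" or "top"; returns a dict with "pixels" (384x512x3 uint8, red, green, blue), "mtx" (3x3 intrinsics, pixels), "camera_from_world" (4x4, takes a point from world to camera coordinates). Camera axes: x right, y down, z forward; pixel columns grow to the right and rows downward; lengths in m; the calibration is good to about 2 mm. A picture is of the moment at which its call begins. There is no depth.
- ticket.job_done(): hands the job in; it is judged then, once.
Trained networks look in a picture, given as the dict that the camera call returned (one of the last four; its "shot" number tells which), for a name from the list of things; names that differ only in an ending like _2 or _b are one class to them, and where a whole thing is asked for, a point or a joint stands for the part that bears it (a point fixed in the world has none). Each returns a list of dicts, best first, with "conf" (0 to 1); they miss things now and then, are a little off and sometimes report something else, mostly with a low value. They report only what shows in the picture. A call takes as long as a camera call. They do not tell look-alikes from the thing itself.
- spotter.outline_of(picture, target): "region" (384x512 bool, what is visible of it) and "extent" ([left, top, right, bottom] in pixels, round what is visible of it).
The state is a dict: "time": time; "joint_pos": joint angles; "joint_vel": joint speeds; "joint_efforts": joint torques, N m; "tool_pos": TCP position; "tool_rot": TCP orientation; "contact_force": force on the tool from outside, world axes, zero at the start; "ft_torque": the same for the moment, N m; "gripper_width": opening from 0.0 (shut) to 1.0 (fully open); "grasp_force": force on a finger pad.
Only numpy, scipy, OpenCV 4.12 (cv2) and the standard library are available. Lean on these libraries where they do the work, as an engineer would, in place of code of your own. Each camera call takes 0.05 s, during which the arm holds its last target. There are 200 camera calls.

TASK

Use the upright post to turn the turntable one click counter-clockwise (seen from above), to the loading stop where its slotted holder faces the lane, and slide the tray with the compass along the lane until it is fully home in the holder. Then index the turntable one more click the same way, to the test stop, and finally switch the coil on by pressing the raised end of the black rocker down. Keep the compass upright in its cradle, leave the other things on the table where they are, and let go of everything at the end.

Things in the scene. Friction and masses are not known exactly. Their poses are not given: they have to be found in the camera images.
- coil_base: Fixed grey round coil base with a copper winding, 300 mm across; origin under its centre, on the table. Its x axis runs from the turntable's centre along the loading lane. Brass marks on its rim at 135, 180 and 225 degrees from its x axis (counter-clockwise) show the three stops of the index post. A plunger housing stands at its rim at +y, top at z = 64 mm.
- lane_end (a point): Middle of the lane floor at its outer end, 310 mm from the turning axis, z = 60.5 mm. The lane is a level aluminium channel from there to 134 mm from the axis, 97 mm wide between side rails whose tops are at z = 69 mm; the tray slides along it towards the turntable.
- turntable (a joint): Angle of the turntable (rad), growing counter-clockwise seen from above. Spring detents hold it at 0 (where it starts), 0.785 (loading stop: holder mouth in line with the lane) and 1.571 (test stop); end stops at -0.14 and 1.71. It takes about 5 N at the post to leave a detent; past halfway it snaps on by itself to the next and centres itself there when let go.
- pivot (a point): Centre of the turntable on the upper face of its disc (aluminium, 260 mm across, z = 60 mm), on the vertical turning axis. Its x axis turns with the table and points out of the holder's mouth.
- post (a point): Centre of the top of the upright steel index post on the turntable: round, 20 mm diameter, 65 mm tall above the disc (top at z = 125 mm), 112 mm from the turning axis, at the holder's closed end, at the far side from its mouth. To be gripped or pushed sideways to turn the table.
- holder_stop (a point): Middle of the inner face of the dark steel slotted holder's end wall (16 mm high), at z = 60 mm, 68 mm from the turning axis; x axis out of the mouth. Side rails 94 mm apart, lips over the tray's edges 11 to 15 mm above the disc, flared mouth ending 68 mm beyond the axis. At home the tray's nose touches this wall and the tray lies wholly on the disc.
- tray: White nylon tray, plate 130 x 90 x 6 mm, 0.2 to 0.4 kg, loose, lying in the lane at the start; origin under its centre. Its -x end (nose) goes first into the holder; at its +x end stands a push tab. Low cradle ribs (to 11 mm) around x = -18 mm hold the compass.
- tray_nose (a point): Middle of the lower edge of the tray's nose, 65 mm from its centre along its -x.
- tab_face (a point): Middle of the outer face (facing the tray's +x) of the tray's upright tab, 40 mm above the tray's underside. The tab is 10 mm thick (x), 40 mm wide (y), its top 52 mm above the tray's underside, about 112 mm above the table. Push here towards the tray's -x, or grip the tab.
- compass: Chrome prismatic compass, loose round case 60 mm across and 20 mm high with a prism block and a sight vane up to 35 mm; origin under its centre; rests in the tray's cradle (tray x = -18 mm).
- switch_box: Fixed grey switch box 110 x 70 x 35 mm carrying the black rocker; origin under its centre, x along the rocker. It may stand left or right of the turntable.
- rocker (a joint): Rocker angle (rad): 0 off (the end on the box's +x side is raised), 0.5 on (that end down). Snap action: about 5 N on the raised end; past halfway it snaps over by itself and stays.
- rocker_end (a point): Point to press: on the rocker's top face, 26 mm from its pivot, at the end that is raised when off (about 61 mm above the table; about 13 mm lower when on). The black rocker is 70 x 36 x 10 mm, its pivot 50 mm above the table.
- granite_square: Bystander: black granite L-shaped square 120 x 90 x 25 mm, loose; origin under its middle.
- capsule_blank: Bystander: white nylon capsule blank, 34 mm thick, about 85 mm long, lying loose.
- level_screw: Bystander: brass leveling screw standing on its 48 mm head, 60 mm tall, loose.
- spirit_level: Bystander: aluminium spirit level 150 x 30 x 34 mm, loose.
- screwdriver: Bystander: screwdriver 170 mm long, loose.
- oil_jar: Bystander: small closed jar, 56 mm across, 70 mm tall, loose.
Things that resemble listed ones, but are neither listed nor needed, are in the scene too. Of the things that look like the tray, the smaller one is meant.

How it is judged:
On the way, in this order (a step that is already met when the one before it is completed fails the run):
1. the turntable rests at the loading stop (value of joint turntable between 0.695 and 0.875 rad and value of joint rocker below 0.1 rad), for 0.2 s.
2. the tray, with the compass in its cradle, is fully home in the holder at the loading stop (x of tray_nose in the frame of holder_stop below 0.005 m and y of tray_nose in the frame of holder_stop between -0.006 and 0.006 m and z of tray_nose in the frame of holder_stop between -0.005 and 0.005 m and angle between the x axis of tray and the x axis of holder_stop, either way round below 0.08 rad and x of compass in the frame of tray between -0.026 and -0.01 m and y of compass in the frame of tray between -0.008 and 0.008 m and z of compass in the frame of tray between 0.001 and 0.011 m and value of joint turntable between 0.695 and 0.875 rad), for 0.2 s.
3. the turntable rests at the test stop with the tray still home and the switch still off (x of tray_nose in the frame of holder_stop below 0.005 m and y of tray_nose in the frame of holder_stop between -0.006 and 0.006 m and z of tray_nose in the frame of holder_stop between -0.005 and 0.005 m and angle between the x axis of tray and the x axis of holder_stop, either way round below 0.08 rad and x of compass in the frame of tray between -0.026 and -0.01 m and y of compass in the frame of tray between -0.008 and 0.008 m and z of compass in the frame of tray between 0.001 and 0.011 m and value of joint turntable between 1.481 and 1.661 rad and value of joint rocker below 0.1 rad), for 0.2 s.
At the end, for the whole second after the job is handed in: Turntable at the test stop (1.571 rad within 0.09); tray home (nose within 5 mm of the end wall, 6 mm sideways, 5 mm in height, 0.08 rad); compass in its cradle within 8 mm (5 mm in height) and upright within 0.1 rad; rocker above 0.42 rad; all at rest (x of tray_nose in the frame of holder_stop below 0.005 m and y of tray_nose in the frame of holder_stop between -0.006 and 0.006 m and z of tray_nose in the frame of holder_stop between -0.005 and 0.005 m and angle between the x axis of tray and the x axis of holder_stop, either way round below 0.08 rad and x of compass in the frame of tray between -0.026 and -0.01 m and y of compass in the frame of tray between -0.008 and 0.008 m and z of compass in the frame of tray between 0.001 and 0.011 m and value of joint turntable between 1.481 and 1.661 rad and value of joint rocker above 0.42 rad and angle between compass's own z axis and vertical below 0.1 rad and velocity of joint turntable between -0.05 and 0.05 rad/s and linear speed of each of tray, compass below 0.02 m/s); the robot touches nothing.
It fails at once if the compass is tipped by more than 0.4 rad (angle between compass's own z axis and vertical above 0.4 rad).
It fails at once if a bystander is moved by more than 30 mm (distance of any of granite_square, capsule_blank, level_screw, spirit_level, screwdriver, oil_jar from where it was at the start of the episode above 0.03 m).
It also fails if it takes over 67 s, if anything falls off the work surface, if the arm or the gripper's body presses on something with over 40 N, if the wrist force passes 120 N, or if a joint passes its speed limit or range.

## Working session

There is one attempt and no reset: what is moved stays moved. The work goes in short steps, Python scripts to look and compute and a tool call to move; the robot and the scene stay as the last step left them, time stands still between calls to the robot, and variables do not carry over. Pictures are saved under pics/ and viewed, at most 10 in all, crops included, and the job is handed in when it is done.

Besides the shell and the picture viewer there is one more tool, called as name(argument=value, ...), one argument or row to a line, values as JSON. apply_moves: Moves the arm, as the interface text tells. Its arguments: {"type":"object","properties":{"series":{"type":"array","items":{"type":"object","properties":{"jaw":{"type":"number"},"dx":{"type":"number"},"dy":{"type":"number"},"dz":{"type":"number"},"turn":{"type":"number"}}}}},"required":["series"]}

```bash
mkdir -p pics; ls; cat > h.py <<'E'
import numpy as np, cv2
from plant import state, grab_frame, ticket, spotter
def ray(f,uv,z):
    K=f["mtx"];T=np.array(f["camera_from_world"]);R=T[:3,:3];t=T[:3,3]
    c=-R.T@t; d=R.T@np.linalg.inv(K)@np.array([uv[0],uv[1],1.])
    return c+d*(z-c[2])/d[2]
def proj(f,p):
    T=np.array(f["camera_from_world"]);q=T[:3,:3]@np.array(p)+T[:3,3];q=f["mtx"]@q
    return q[:2]/q[2]
def save(f,n,crop=None,s=1):
    im=f["pixels"][:,:,::-1]
    if crop: im=im[crop[1]:crop[3],crop[0]:crop[2]]
    cv2.imwrite("pics/"+n,cv2.resize(im,None,fx=s,fy=s,interpolation=cv2.INTER_CUBIC))
E
python3 - <<'E'
from h import *
a=grab_frame("scene");b=grab_frame("top")
for n,f in(("scene",a),("top",b)):
    save(f,n+"0.png",s=1.5)
    T=np.array(f["camera_from_world"]);print(n,(-T[:3,:3].T@T[:3,3]).round(3),T[2,:3].round(2))
    for t in ["coil_base","turntable","tray","compass","switch_box","rocker","post","tab_face","holder_stop","granite_square","oil_jar","level_screw","spirit_level","screwdriver","capsule_blank"]:
        for o in spotter.outline_of(f,t)[:3]:
            if o["conf"]>.2:
                e=o["extent"];m=np.argwhere(o["region"]).mean(0)[::-1];print(t,round(o["conf"],2),np.round(e),m.round(1),ray(f,m,.05)[:2].round(3))
E
```

```text
pics
scene [ 1.147 -0.383  0.713] [-0.65  0.41 -0.64]
coil_base 0.62 [172. 174. 341. 299.] [238.8 243.3] [ 0.618 -0.098]
turntable 0.78 [180. 199. 286. 281.] [231.5 238.1] [ 0.594 -0.104]
tray 0.64 [257. 124. 320. 157.] [287.2 140.8] [0.323 0.268]
tray 0.64 [180. 199. 285. 281.] [231.2 237.9] [ 0.592 -0.104]
tray 0.55 [278. 170. 335. 215.] [309.  191.5] [0.564 0.161]
compass 0.64 [292. 183. 313. 202.] [300.2 192.3] [0.553 0.139]
switch_box 0.95 [ 88. 256. 133. 307.] [111.  281.1] [ 0.555 -0.384]
switch_box 0.43 [276. 168. 335. 211.] [309.8 191.3] [0.565 0.163]
rocker 0.73 [ 97. 258. 122. 285.] [107.1 271.4] [ 0.523 -0.383]
rocker 0.28 [247. 161. 269. 175.] [258.  168.2] [0.395 0.105]
post 0.77 [178. 200. 290. 279.] [231.3 238. ] [ 0.593 -0.104]
post 0.69 [172. 174. 344. 300.] [239.1 242.9] [ 0.617 -0.096]
tab_face 0.64 [260. 123. 322. 157.] [287.6 140.7] [0.324 0.269]
holder_stop 0.75 [182. 199. 285. 279.] [231.7 238.2] [ 0.594 -0.103]
holder_stop 0.48 [275. 167. 335. 215.] [309.5 191.6] [0.565 0.162]
granite_square 0.87 [316. 156. 350. 192.] [334.5 170.9] [0.534 0.283]
granite_squar
[... 1137 characters left out ...]
 [271.1 177.6] [ 0.58  -0.075]
post 0.56 [243. 135. 319. 214.] [278.1 175.2] [ 0.589 -0.098]
tab_face 0.91 [122. 245. 182. 295.] [152.2 268.5] [0.272 0.307]
tab_face 0.74 [187. 160. 229. 190.] [206.7 175.7] [0.583 0.142]
holder_stop 0.72 [238. 140. 318. 215.] [278.  175.4] [ 0.588 -0.098]
granite_square 0.9 [137. 180. 171. 215.] [156.2 201.6] [0.491 0.307]
spirit_level 0.86 [138. 116. 156. 164.] [146.3 139.4] [0.707 0.354]
spirit_level 0.3 [242. 139. 320. 215.] [278.2 175.3] [ 0.588 -0.099]
screwdriver 0.54 [314. 248. 368. 261.] [331.8 253.7] [ 0.328 -0.274]
screwdriver 0.35 [138. 118. 157. 160.] [146.2 139.7] [0.706 0.354]
capsule_blank 0.74 [196. 233. 224. 248.] [209.2 243.1] [0.356 0.126]
```

View pics/scene0.png

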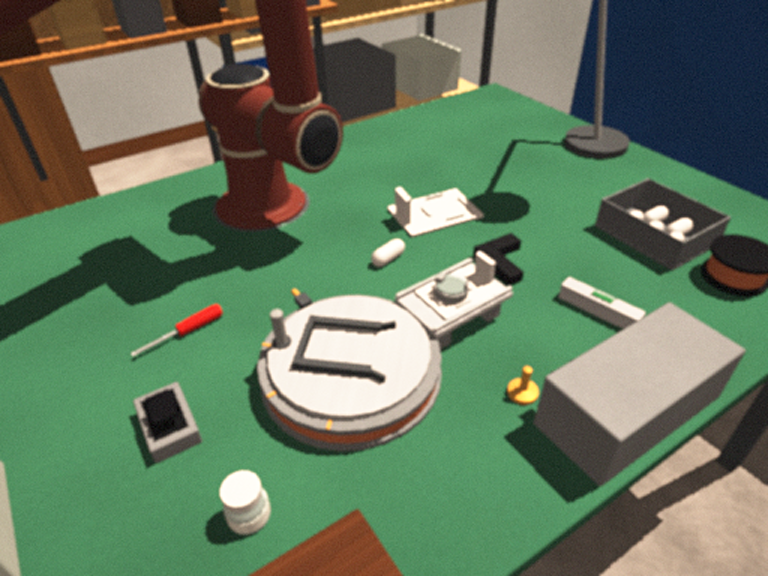

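```bash
python3 - <<'E'
from h import *
b=grab_frame("top");save(b,"topc.png",(180,110,385,265),3.9)
np.save("top.npy",b,allow_pickle=True)
E
```

```text
(no output)
```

View pics/topc.png

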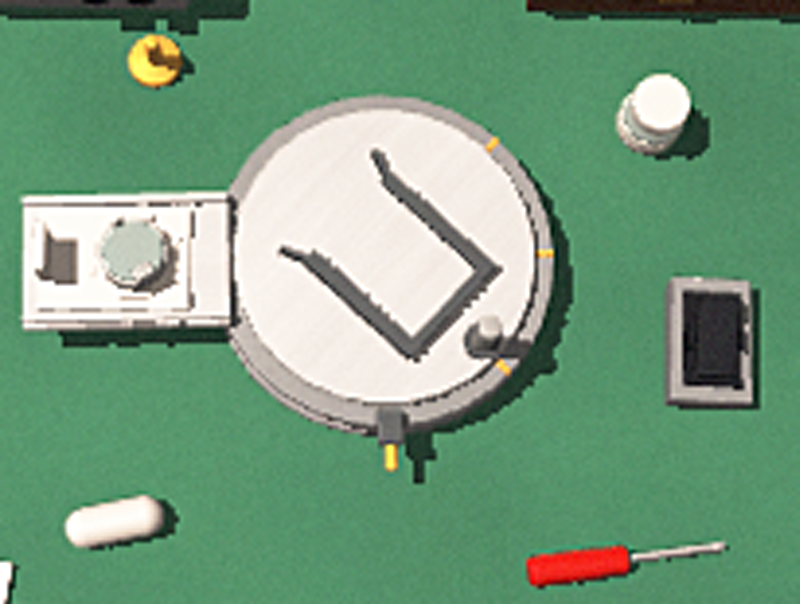

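The scene shows the turntable at (350,365) with its post at (279,325), and the switch box at (168,420). There are two tray-like things: the one carrying the compass in the lane at (455,292), and a longer one lying on the table at (437,210). The lane one fits, because it lies in the lane, holds the compass and is the smaller. In the top crop the lane points to world +y, the post is at (487,335) by the first mark (503,368), and the next marks are at (545,253) and (492,143).

```bash
python3 - <<'E'
from h import *
from scipy.optimize import least_squares
b=grab_frame("top");a=grab_frame("scene")
def crop2uv(p): return (np.array(p)+.5)/3.9+np.array([180,110])-.5
im=b["pixels"].astype(int)
# disc: bright pixels near
for f,nm in((b,"top"),(a,"scene")):
    g=f["pixels"].astype(int)
    w=((g.min(2)>165)&(g.max(2)-g.min(2)<40)).astype(np.uint8)
    n,l,s,c=cv2.connectedComponentsWithStats(w)
    c0=proj(f,[.59,-.1,.06]).round().astype(int);k=l[c0[1],c0[0]]
    print(nm,s[k])
    cn=max(cv2.findContours((l==k).astype(np.uint8),cv2.RETR_EXTERNAL,cv2.CHAIN_APPROX_NONE)[0],key=len)[:,0]
    P=np.array([ray(f,p,.06)[:2] for p in cn])
    r=least_squares(lambda x:np.hypot(*(P-x[:2]).T)-x[2],[.59,-.1,.13],loss="soft_l1",f_scale=.002);print("disc",r.x.round(4))
for n,p,z in[("m135",(503,368),.055),("m180",(545,253),.055),("m225",(492,143),.055),("post",(489,325),.125),("tabtop",(43,250),.112),("compass",(132,250),.085),("lane TL",(24,199),.069),("lane BL",(24,325),.069),("lane TR",(232,199),.069),("lane BR",(232,325),.069),("boxTL",(667,278),.035),("boxTR",(752,280),.035),("boxBL",(667,403),.035),("boxBR",(750,405),.035),("rTL",(686,291),.05),("rTR",(745,293),.05),("rBL",(685,383),.05),("rBR",(744,385),.05)]:
    print(n,ray(b,crop2uv(p),z)[:2].round(4))
s=state();print(s)
from scipy.spatial.transform import Rotation as R
q=s["tool_rot"];print(R.from_quat([q[1],q[2],q[3],q[0]]).as_matrix().round(3))
A=a["pixels"][:,:,::-1]
c1=cv2.resize(A[250:312,80:142],(390,390),interpolation=2);c2=cv2.resize(A[115:220,250:355],(390,390),interpolation=2)
cv2.imwrite("pics/c1.png",np.hstack([c1,c2]))
E
```

```text
top [ 185  135  136   85 5777]
disc [ 0.596  -0.0599  0.1532]
scene [ 179  172  162  114 7340]
disc [ 0.593  -0.0682  0.1468]
m135 [ 0.4907 -0.1998]
m180 [ 0.5922 -0.2372]
m225 [ 0.6905 -0.1923]
post [ 0.5135 -0.1801]
tabtop [0.5736 0.1884]
compass [0.5815 0.1168]
lane TL [0.629  0.2125]
lane BL [0.5185 0.2074]
lane TR [0.632  0.0337]
lane BR [0.5214 0.0313]
boxTL [ 0.5765 -0.3463]
boxTR [ 0.5759 -0.4205]
boxBL [ 0.4661 -0.343 ]
boxBR [ 0.4656 -0.4144]
rTL [ 0.5617 -0.3591]
rTR [ 0.5608 -0.41  ]
rBL [ 0.4812 -0.3557]
rBR [ 0.4803 -0.406 ]
{'time': 1.75, 'joint_pos': array([-1.32099059e+00,  5.27025388e-02,  1.61288655e+00,  3.10429908e-05,
        1.47597817e+00, -1.18978136e-01]), 'joint_vel': array([ 4.90453551e-05, -1.93294765e-03, -1.29420734e-04,  1.61585586e-03,
        7.33002326e-04, -1.92629319e-03]), 'joint_efforts': array([ 3.06141919e-04, -3.93670821e+01, -3.70450044e+01, -9.83128689e-05,
        5.53861428e-04,  9.49282168e-06]), 'tool_pos': array([ 0.22531992, -0.58296468,  0.25031004]), 'tool_rot': array([1.16588346e-05, 9.83048189e-01, 1.83347367e-01, 1.62486497e-05]), 'contact_force': array([ 0.55285096,  0.10488485, -0.70318387]), 'ft_torque': array([ 0.00246219, -0.00827645,  0.0263738 ]), 'grasp_force': 0.0, 'gripper_width': 1.001503971693534}
[[ 0.933  0.36   0.   ]
 [ 0.36  -0.933 -0.   ]
 [ 0.     0.    -1.   ]]
```

View pics/c1.png

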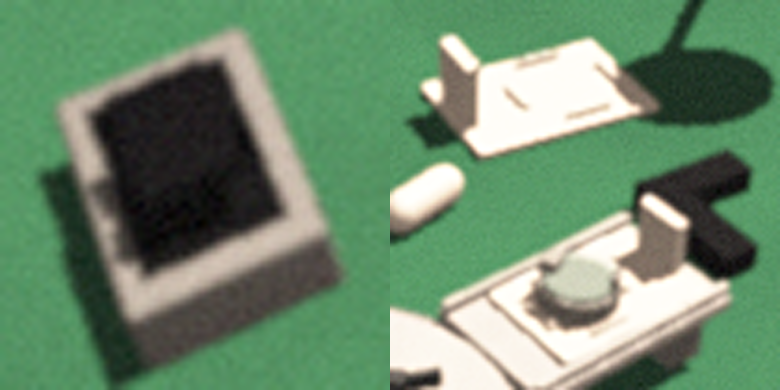

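The crop shows the rocker box on the left. On the right, the long bare tray lies on the table at (540,95) and the compass-bearing tray sits in the lane at (600,290); that second one is the target. I'll move towards the post and settle the rocker's raised end numerically.

apply_moves(
  series=[
    {"dx": 28,"dy": -18,"jaw": 0.2},
    {"dx": 55,"dy": -36,"jaw": 0.4},
    {"dx": 83,"dy": -55,"jaw": 0.4},
    {"dx": 110,"dy": -73,"jaw": 0.4},
    {"dx": 138,"dy": -91,"jaw": 0.4},
  ],
)

```text
invalid input at $.series[0]: expected keys jaw, dx, dy, dz, turn
```

apply_moves(
  series=[
    {"dx": 28,"dy": -18,"jaw": 0.4},
    {"dx": 55,"dy": -36,"jaw": 0.4},
    {"dx": 83,"dy": -55,"jaw": 0.4},
    {"dx": 110,"dy": -73,"jaw": 0.4},
    {"dx": 138,"dy": -91,"jaw": 0.4},
  ],
)

```text
invalid input at $.series[0]: expected keys jaw, dx, dy, dz, turn
```

apply_moves(
  series=[
    {"dx": 28,"dy": -18,"turn": -0.085,"jaw": 0.4},
    {"dx": 55,"dy": -36,"turn": -0.17,"jaw": 0.4},
    {"dx": 83,"dy": -55,"turn": -0.255,"jaw": 0.4},
    {"dx": 110,"dy": -73,"turn": -0.34,"jaw": 0.4},
    {"dx": 138,"dy": -91,"turn": -0.425,"jaw": 0.4},
  ],
)

```text
invalid input at $.series[0]: expected keys jaw, dx, dy, dz, turn
```

apply_moves(
  series=[
    {"turn": -0.09,"jaw": 0.4},
    {"turn": -0.18,"jaw": 0.4},
    {"turn": -0.26,"jaw": 0.4},
    {"turn": -0.35,"jaw": 0.4},
    {"turn": -0.43,"jaw": 0.4},
  ],
)

```text
invalid input at $.series[0]: expected keys jaw, dx, dy, dz, turn
```

```bash
cat >> h.py <<'E'
from scipy.spatial.transform import Rotation as Ro
def go(x,y,z,yaw=None):
    """world target -> tool shift (mm); yaw = world angle of tool y, deg"""
    s=state();q=s["tool_rot"];M=Ro.from_quat([q[1],q[2],q[3],q[0]]).as_matrix()
    d=M.T@(np.array([x,y,z])-s["tool_pos"])*1000
    y0=np.degrees(np.arctan2(M[1,1],M[0,1]))
    t=0 if yaw is None else -np.radians((yaw-y0+90)%180-90)
    print("dx,dy,dz",d.round(1),"turn",round(t,3),"| yaw",y0.round(1),"pos",s["tool_pos"].round(4),"M",M[:2,:2].round(3).tolist(),"j6",s["joint_pos"][5].round(2),"F",s["contact_force"].round(1),"w",round(s["gripper_width"],2),"t",s["time"])
E
python3 - <<'E'
from h import *
go(.5116,-.1788,.10,-20)
f=grab_frame("scene")
C=np.array([.521,-.381]);
def c(p): q=proj(f,p); return ((q+.5-[80,250])*390/62).round(0)
print("box",[c([C[0]+i*.055,C[1]+j*.035,.035]).tolist() for i,j in((-1,1),(-1,-1),(1,-1),(1,1))])
for s in(1,-1):
    print("raised",s,[c([C[0]+i*.034,C[1]+j*.018,.0545+s*i*.0087]).tolist() for i,j in((-1,1),(-1,-1),(1,-1),(1,1))])
E
```

```text
dx,dy,dz [ 412.7 -273.8  150.3] turn -0.853 | yaw -68.9 pos [ 0.2253 -0.583   0.2503] M [[0.933, 0.36], [0.36, -0.933]] j6 -0.12 F [ 0.6  0.1 -0.7] w 1.0 t 1.75
box [[238.0, 17.0], [50.0, 99.0], [134.0, 314.0], [336.0, 217.0]]
raised 1 [[203.0, 54.0], [104.0, 97.0], [144.0, 197.0], [248.0, 148.0]]
raised -1 [[190.0, 23.0], [90.0, 66.0], [158.0, 228.0], [261.0, 179.0]]
```

apply_moves(
  series=[
    {"dx": 28,"dy": -18,"dz": 0,"turn": 0,"jaw": 0.2},
    {"dx": 55,"dy": -36,"dz": 0,"turn": 0,"jaw": 0.4},
    {"dx": 83,"dy": -55,"dz": 0,"turn": 0,"jaw": 0.4},
    {"dx": 110,"dy": -73,"dz": 0,"turn": 0,"jaw": 0.4},
    {"dx": 138,"dy": -91,"dz": 0,"turn": 0,"jaw": 0.4},
  ],
)

```text
time: 2.22
tool_pos: [0.3217, -0.4471, 0.2503]
tool_rot: [0.0, 0.983, 0.183, 0.0]
contact_force: [0.5, 0.2, -0.3]
gripper_width: 0.597
grasp_force: 0.0
```

apply_moves(
  series=[
    {"dx": 28,"dy": -18,"dz": 0,"turn": 0,"jaw": 0.4},
    {"dx": 55,"dy": -36,"dz": 0,"turn": 0,"jaw": 0.4},
    {"dx": 83,"dy": -55,"dz": 0,"turn": 0,"jaw": 0.4},
    {"dx": 110,"dy": -73,"dz": 0,"turn": 0,"jaw": 0.4},
    {"dx": 138,"dy": -91,"dz": 0,"turn": 0,"jaw": 0.4},
  ],
)

```text
time: 2.63
tool_pos: [0.4178, -0.3123, 0.2505]
tool_rot: [0.0, 0.983, 0.183, 0.0]
contact_force: [0.2, -0.3, 0.3]
gripper_width: 0.601
grasp_force: 0.0
```

apply_moves(
  series=[
    {"dx": 28,"dy": -18,"dz": 0,"turn": -0.085,"jaw": 0.4},
    {"dx": 55,"dy": -36,"dz": 0,"turn": -0.17,"jaw": 0.4},
    {"dx": 83,"dy": -55,"dz": 0,"turn": -0.255,"jaw": 0.4},
    {"dx": 110,"dy": -73,"dz": 0,"turn": -0.34,"jaw": 0.4},
    {"dx": 138,"dy": -91,"dz": 0,"turn": -0.425,"jaw": 0.4},
  ],
)

```text
time: 3.05
tool_pos: [0.5137, -0.1776, 0.2506]
tool_rot: [0.0, 0.921, 0.388, 0.0]
contact_force: [0.6, 0.2, 0.0]
gripper_width: 0.601
grasp_force: 0.0
```

apply_moves(
  series=[
    {"dx": 0,"dy": 0,"dz": 0,"turn": -0.09,"jaw": 0.4},
    {"dx": 0,"dy": 0,"dz": 0,"turn": -0.18,"jaw": 0.4},
    {"dx": 0,"dy": 0,"dz": 0,"turn": -0.26,"jaw": 0.4},
    {"dx": 0,"dy": 0,"dz": 0,"turn": -0.35,"jaw": 0.4},
    {"dx": 0,"dy": 0,"dz": 0,"turn": -0.43,"jaw": 0.4},
  ],
)

```text
time: 3.47
tool_pos: [0.5131, -0.1789, 0.2504]
tool_rot: [0.0, 0.817, 0.576, 0.0]
contact_force: [0.5, 0.0, -0.3]
gripper_width: 0.599
grasp_force: 0.0
```

```bash
python3 - <<'E'
from h import *
go(.5116,-.1788,.10,-20)
f=grab_frame("scene")
A=f["pixels"][:,:,::-1]
g=np.clip(A[250:312,80:142].astype(float)*4,0,255).astype(np.uint8)
c1=cv2.resize(g,(390,390),interpolation=2);c2=cv2.resize(A[180:290,160:270],(390,390),interpolation=2)
cv2.imwrite("pics/c2.png",np.hstack([c1,c2]))
E
```

```text
dx,dy,dz [ -0.4  -1.5 150.4] turn 0.007 | yaw -19.6 pos [ 0.5131 -0.1789  0.2504] M [[0.336, 0.942], [0.942, -0.336]] j6 -0.13 F [ 0.5  0.  -0.3] w 0.6 t 3.4667
```

View pics/c2.png

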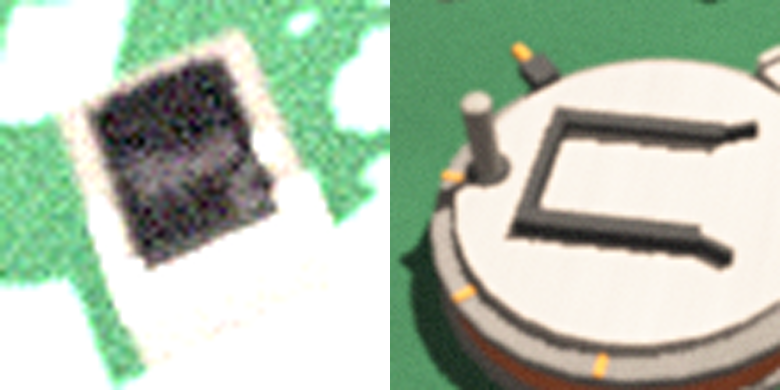

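The left half shows the rocker. Its far edge at (95,110)–(220,60) fits only a raised +x end, and both the shadow on the rim at (110,220) and the lit side face at (260,190) lie at that near (+x) end. On the right the post top is at (478,100), next to the first mark. Going down over the post.

apply_moves(
  series=[
    {"dx": 0,"dy": -1,"dz": 30,"turn": 0,"jaw": 0.4},
    {"dx": 0,"dy": -1,"dz": 60,"turn": 0,"jaw": 0.4},
    {"dx": 0,"dy": -1,"dz": 90,"turn": 0,"jaw": 0.4},
    {"dx": 0,"dy": -1,"dz": 120,"turn": 0,"jaw": 0.4},
    {"dx": 0,"dy": -1,"dz": 150,"turn": 0,"jaw": 0.4},
  ],
)

```text
time: 3.93
tool_pos: [0.5121, -0.1788, 0.0993]
tool_rot: [0.0, 0.819, 0.574, 0.0]
contact_force: [-0.0, 0.2, -1.0]
gripper_width: 0.598
grasp_force: 0.0
```

```bash
python3 - <<'E'
from h import *
go(.592,-.208,.10)
f=grab_frame("scene");print(ray(f,(184.8,208.2),.125))
save(f,"d1.png",(150,150,310,270),4)
C=np.array([.587,-.096])
for a in np.arange(0,56,9):
    t=np.radians(227.7+a);p=C+.112*np.array([np.cos(t),np.sin(t)]);go(*p,.10)
E
```

```text
dx,dy,dz [-0.2 85.1 -0.7] turn 0 | yaw -20.0 pos [ 0.5121 -0.1788  0.0993] M [[0.342, 0.94], [0.94, -0.342]] j6 -0.12 F [-0.   0.2 -1. ] w 0.6 t 3.9333
[ 0.51256203 -0.17739497  0.125     ]
dx,dy,dz [-0.7  4.1 -7.9] turn 0 | yaw -20.0 pos [ 0.508  -0.1768  0.0922] M [[0.342, 0.94], [0.94, -0.342]] j6 -0.12 F [-3.8  1.4 -3.2] w 0.6 t 3.9833
dx,dy,dz [-6.1 20.8 -8.1] turn 0 | yaw -20.0 pos [ 0.508  -0.1768  0.0922] M [[0.342, 0.94], [0.94, -0.342]] j6 -0.12 F [-3.8  1.4 -3.2] w 0.6 t 3.9833
dx,dy,dz [-8.8 38.2 -8.2] turn 0 | yaw -20.0 pos [ 0.508  -0.1768  0.0922] M [[0.342, 0.94], [0.94, -0.342]] j6 -0.12 F [-3.8  1.4 -3.2] w 0.6 t 3.9833
dx,dy,dz [-8.7 55.7 -8.4] turn 0 | yaw -20.0 pos [ 0.508  -0.1768  0.0922] M [[0.342, 0.94], [0.94, -0.342]] j6 -0.12 F [-3.8  1.4 -3.2] w 0.6 t 3.9833
dx,dy,dz [-5.9 73.1 -8.6] turn 0 | yaw -20.0 pos [ 0.508  -0.1768  0.0922] M [[0.342, 0.94], [0.94, -0.342]] j6 -0.12 F [-3.8  1.4 -3.2] w 0.6 t 3.9833
dx,dy,dz [-0.4 89.8 -8.8] turn 0 | yaw -20.0 pos [ 0.508  -0.1768  0.0922] M [[0.342, 0.94], [0.94, -0.342]] j6 -0.12 F [-3.8  1.4 -3.2] w 0.6 t 3.9833
dx,dy,dz [  7.6 105.4  -8.9] turn 0 | yaw -20.0 pos [ 0.508  -0.1768  0.0922] M [[0.342, 0.94], [0.94, -0.342]] j6 -0.12 F [-3.8  1.4 -3.2] w 0.6 t 3.9833
```

View pics/d1.png

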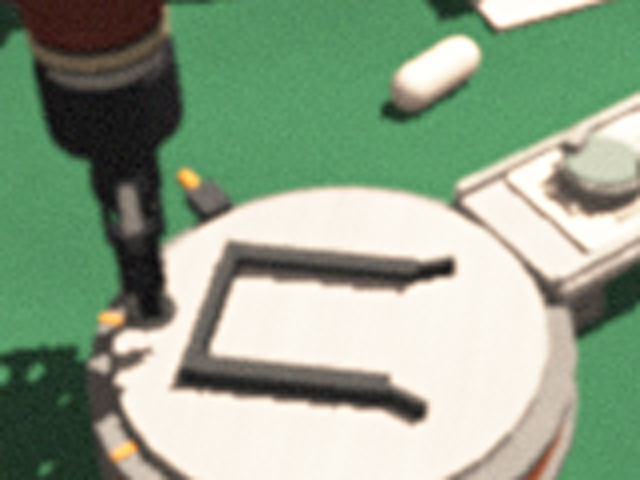

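apply_moves(
  series=[
    {"dx": -3,"dy": 9,"dz": 0,"turn": 0,"jaw": 0.4},
    {"dx": -6,"dy": 18,"dz": 0,"turn": 0,"jaw": 0.4},
    {"dx": -8,"dy": 27,"dz": 0,"turn": 0,"jaw": 0.4},
    {"dx": -9,"dy": 36,"dz": 0,"turn": 0,"jaw": 0.4},
    {"dx": -9,"dy": 45,"dz": 0,"turn": 0,"jaw": 0.4},
  ],
)

```text
time: 4.4
tool_pos: [0.551, -0.2045, 0.1019]
tool_rot: [-0.0, 0.819, 0.574, -0.002]
contact_force: [-8.1, -1.9, -0.8]
gripper_width: 0.6
grasp_force: 3.6
```

apply_moves(
  series=[
    {"dx": 0,"dy": 9,"dz": 0,"turn": 0,"jaw": 0.4},
    {"dx": 1,"dy": 18,"dz": 0,"turn": 0,"jaw": 0.4},
    {"dx": 4,"dy": 26,"dz": 0,"turn": 0,"jaw": 0.4},
    {"dx": 7,"dy": 34,"dz": 0,"turn": 0,"jaw": 0.4},
    {"dx": 9,"dy": 41,"dz": 0,"turn": 0,"jaw": 0.4},
  ],
)

```text
time: 4.82
tool_pos: [0.5953, -0.2084, 0.1022]
tool_rot: [0.001, 0.819, 0.574, 0.001]
contact_force: [0.0, -0.7, -0.9]
gripper_width: 0.596
grasp_force: 0.0
```

apply_moves(
  series=[
    {"dx": 0,"dy": 0,"dz": 0,"turn": 0,"jaw": 0.3},
    {"dx": 0,"dy": 0,"dz": 0,"turn": 0,"jaw": 0.3},
  ],
)

```text
time: 4.98
tool_pos: [0.5937, -0.2079, 0.1008]
tool_rot: [0.0, 0.818, 0.575, 0.0]
contact_force: [-0.0, 0.0, 0.3]
gripper_width: 0.702
grasp_force: 0.0
```

```bash
python3 - <<'E'
from h import *
go(.592,-.208,.10)
f=grab_frame("scene")
save(f,"d2.png",(150,150,310,270),4)
E
```

```text
dx,dy,dz [-0.7 -1.6  0.8] turn 0 | yaw -19.8 pos [ 0.5937 -0.2079  0.1008] M [[0.34, 0.941], [0.941, -0.34]] j6 -0.11 F [-0.   0.   0.3] w 0.7 t 4.9833
```

View pics/d2.png

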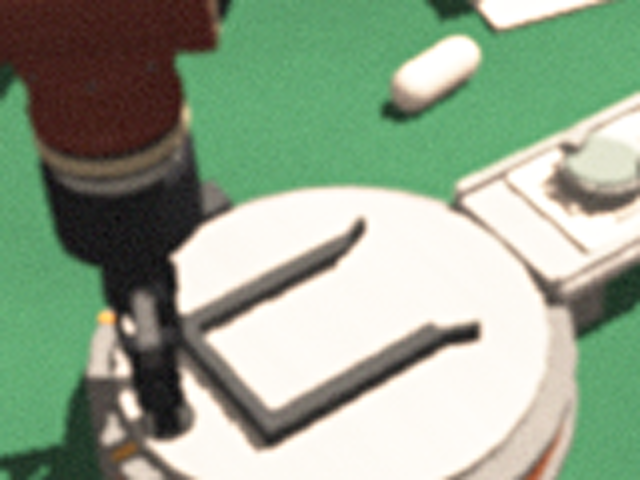

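The holder mouth now opens toward the lane and the post is at the 180° mark, so the table is at the loading stop. Next I lift and go behind the tab.

apply_moves(
  series=[
    {"dx": 0,"dy": 0,"dz": -30,"turn": 0,"jaw": 0.3},
    {"dx": 0,"dy": 0,"dz": -60,"turn": 0,"jaw": 0.3},
    {"dx": 0,"dy": 0,"dz": -90,"turn": 0,"jaw": 0.6},
    {"dx": 0,"dy": 0,"dz": -110,"turn": 0,"jaw": 1},
    {"dx": 0,"dy": 0,"dz": -120,"turn": 0,"jaw": 1},
  ],
)

```text
time: 5.45
tool_pos: [0.594, -0.2085, 0.2246]
tool_rot: [0.003, 0.819, 0.574, 0.001]
contact_force: [-0.3, -0.1, 0.5]
gripper_width: 0.28
grasp_force: 0.0
```

apply_moves(
  series=[
    {"dx": 28,"dy": -11,"dz": 0,"turn": 0,"jaw": 1},
    {"dx": 61,"dy": -26,"dz": 0,"turn": 0,"jaw": 1},
    {"dx": 96,"dy": -40,"dz": 0,"turn": 0,"jaw": 1},
    {"dx": 131,"dy": -54,"dz": 0,"turn": 0,"jaw": 1},
    {"dx": 166,"dy": -69,"dz": 0,"turn": 0,"jaw": 1},
  ],
)

```text
time: 5.87
tool_pos: [0.5834, -0.0269, 0.2191]
tool_rot: [-0.001, 0.819, 0.574, -0.001]
contact_force: [0.1, 0.2, -1.0]
gripper_width: -0.001
grasp_force: 0.0
```

apply_moves(
  series=[
    {"dx": 35,"dy": -14,"dz": 0,"turn": -0.08,"jaw": 1},
    {"dx": 70,"dy": -29,"dz": 0,"turn": -0.16,"jaw": 1},
    {"dx": 105,"dy": -43,"dz": 0,"turn": -0.24,"jaw": 1},
    {"dx": 140,"dy": -58,"dz": 0,"turn": -0.32,"jaw": 1},
    {"dx": 172,"dy": -71,"dz": 0,"turn": -0.396,"jaw": 1},
  ],
)

```text
time: 6.28
tool_pos: [0.5749, 0.1595, 0.2191]
tool_rot: [-0.001, 0.688, 0.726, -0.001]
contact_force: [-1.2, 0.0, 0.0]
gripper_width: 0.001
grasp_force: 0.0
```

```bash
python3 - <<'E'
from h import *
go(.5725,.235,.105,2.7)
f=grab_frame("top");save(f,"e1.png",(180,120,330,220),4)
for o in spotter.outline_of(f,"tray")[:2]+spotter.outline_of(f,"compass")[:1]:print(o["conf"],o["extent"])
E
```

```text
dx,dy,dz [ 75.5   1.8 114.1] turn 0.006 | yaw 3.1 pos [0.5749 0.1595 0.2191] M [[-0.053, 0.999], [0.999, 0.053]] j6 0.09 F [-1.2  0.   0. ] w 0.0 t 6.2833
0.81 [120.7, 246.6, 168.6, 291.1]
0.59 [202.4, 161.7, 230.7, 186.5]
0.63 [212.9, 164.5, 223.7, 183.9]
```

apply_moves(
  series=[
    {"dx": 30,"dy": 1,"dz": 0,"turn": 0,"jaw": 1},
    {"dx": 60,"dy": 2,"dz": 0,"turn": 0,"jaw": 1},
    {"dx": 76,"dy": 2,"dz": 20,"turn": 0,"jaw": 1},
    {"dx": 76,"dy": 2,"dz": 50,"turn": 0,"jaw": 1},
    {"dx": 76,"dy": 2,"dz": 80,"turn": 0,"jaw": 1},
  ],
)

```text
time: 6.85
tool_pos: [0.5752, 0.2332, 0.1401]
tool_rot: [0.001, 0.69, 0.724, 0.001]
contact_force: [0.5, -0.4, -0.5]
gripper_width: 0.002
grasp_force: 0.0
```

apply_moves(
  series=[
    {"dx": 0,"dy": 0,"dz": 18,"turn": 0,"jaw": 1},
    {"dx": 0,"dy": 0,"dz": 34,"turn": 0,"jaw": 1},
    {"dx": 0,"dy": 0,"dz": 34,"turn": 0,"jaw": 1},
  ],
)

```text
time: 7.1
tool_pos: [0.5715, 0.2311, 0.1008]
tool_rot: [-0.002, 0.69, 0.723, -0.004]
contact_force: [-0.6, -0.5, -0.4]
gripper_width: 0.0
grasp_force: 0.0
```

```bash
python3 - <<'E'
from h import *
go(.5725,.205,.105,2.7)
f=grab_frame("scene");a=f["pixels"][:,:,::-1][140:240,240:360]
g=grab_frame("top")["pixels"][:,:,::-1][140:240,170:290]
cv2.imwrite("pics/e2.png",cv2.resize(np.vstack([a]),None,fx=5,fy=5,interpolation=2))
E
```

```text
dx,dy,dz [-26.1  -0.2  -4.2] turn -0.0 | yaw 2.7 pos [0.5715 0.2311 0.1008] M [[-0.047, 0.999], [0.999, 0.047]] j6 0.22 F [-0.6 -0.5 -0.4] w 0.0 t 7.1
```

View pics/e2.png

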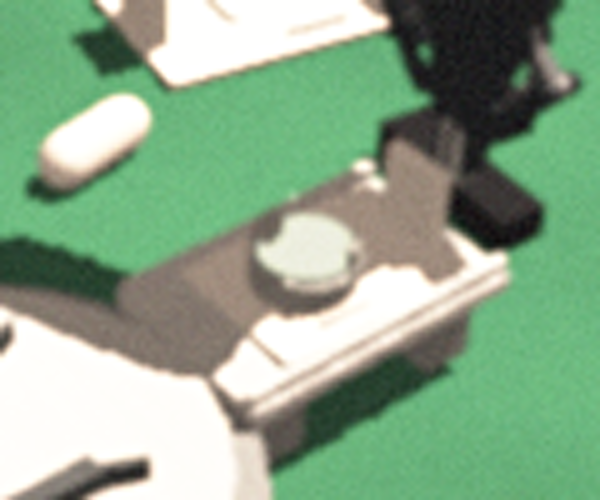

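The fingers stand behind the tab, which is at (420,190), and the compass is seated at (305,250). Pushing gently.

apply_moves(
  series=[
    {"dx": -8,"dy": 0,"dz": 0,"turn": 0,"jaw": 1},
    {"dx": -16,"dy": 0,"dz": 0,"turn": 0,"jaw": 1},
    {"dx": -22,"dy": 0,"dz": 0,"turn": 0,"jaw": 1},
    {"dx": -27,"dy": 0,"dz": 0,"turn": 0,"jaw": 1},
    {"dx": -32,"dy": 0,"dz": 0,"turn": 0,"jaw": 1},
  ],
)

```text
time: 7.62
tool_pos: [0.577, 0.2021, 0.108]
tool_rot: [-0.0, 0.69, 0.724, 0.002]
contact_force: [-0.3, 5.4, 2.7]
gripper_width: -0.001
grasp_force: 2.8
```

apply_moves(
  series=[
    {"dx": -6,"dy": 0,"dz": 0,"turn": 0,"jaw": 1},
    {"dx": -13,"dy": 0,"dz": 0,"turn": 0,"jaw": 1},
    {"dx": -20,"dy": 0,"dz": 0,"turn": 0,"jaw": 1},
    {"dx": -27,"dy": 0,"dz": 0,"turn": 0,"jaw": 1},
    {"dx": -34,"dy": 0,"dz": 0,"turn": 0,"jaw": 1},
  ],
)

```text
time: 8.03
tool_pos: [0.5786, 0.1684, 0.1079]
tool_rot: [-0.0, 0.69, 0.724, 0.002]
contact_force: [-0.7, 6.1, 2.3]
gripper_width: 0.0
grasp_force: 2.8
```

apply_moves(
  series=[
    {"dx": -7,"dy": 0,"dz": 0,"turn": 0,"jaw": 1},
    {"dx": -14,"dy": 0,"dz": 0,"turn": 0,"jaw": 1},
    {"dx": -21,"dy": 0,"dz": 0,"turn": 0,"jaw": 1},
    {"dx": -28,"dy": 0,"dz": 0,"turn": 0,"jaw": 1},
    {"dx": -34,"dy": 0,"dz": 0,"turn": 0,"jaw": 1},
  ],
)

```text
time: 8.45
tool_pos: [0.5803, 0.1343, 0.108]
tool_rot: [-0.0, 0.69, 0.724, 0.002]
contact_force: [-0.8, 5.9, 3.0]
gripper_width: 0.006
grasp_force: 2.9
```

```bash
python3 - <<'E'
from h import *
go(.586,-.03,.105,2.7)
f=grab_frame("scene");a=f["pixels"][:,:,::-1][150:270,200:350]
cv2.imwrite("pics/e3.png",cv2.resize(a,None,fx=5,fy=5,interpolation=2))
E
```

```text
dx,dy,dz [-164.4   -2.3    2.5] turn 0.002 | yaw 2.8 pos [0.5803 0.1343 0.108 ] M [[-0.049, 0.999], [0.999, 0.049]] j6 0.05 F [-0.8  5.9  3. ] w 0.01 t 8.45
```

View pics/e3.png

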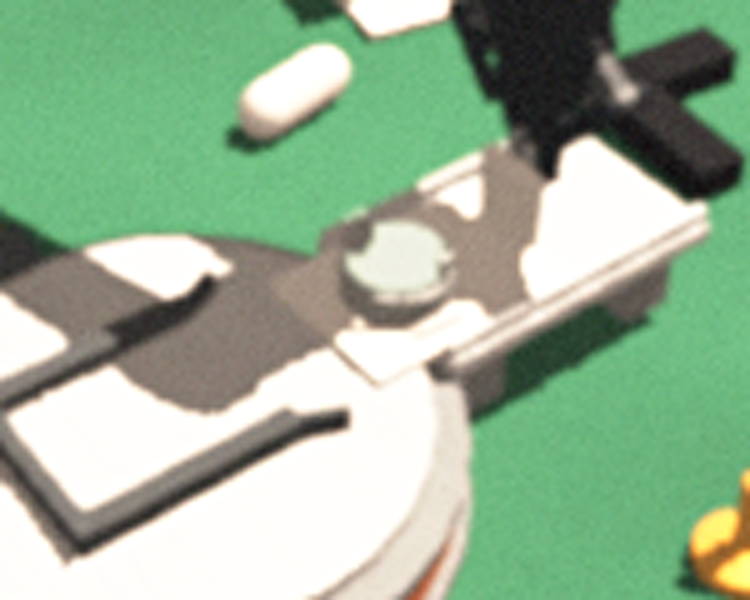

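The tray is sliding onto the disc toward the holder mouth, with its nose near (330,340) and the compass seated at (400,260). Continuing.

apply_moves(
  series=[
    {"dx": -7,"dy": 0,"dz": 0,"turn": 0,"jaw": 1},
    {"dx": -14,"dy": 0,"dz": 0,"turn": 0,"jaw": 1},
    {"dx": -21,"dy": 0,"dz": 0,"turn": 0,"jaw": 1},
    {"dx": -28,"dy": 0,"dz": 0,"turn": 0,"jaw": 1},
    {"dx": -34,"dy": 0,"dz": 0,"turn": 0,"jaw": 1},
  ],
)

```text
time: 8.92
tool_pos: [0.5821, 0.1007, 0.1082]
tool_rot: [-0.0, 0.69, 0.724, 0.002]
contact_force: [0.2, 5.7, 3.8]
gripper_width: -0.0
grasp_force: 3.4
```

apply_moves(
  series=[
    {"dx": -7,"dy": 0,"dz": 0,"turn": 0,"jaw": 1},
    {"dx": -14,"dy": 0,"dz": 0,"turn": 0,"jaw": 1},
    {"dx": -21,"dy": 0,"dz": 0,"turn": 0,"jaw": 1},
    {"dx": -28,"dy": 0,"dz": 0,"turn": 0,"jaw": 1},
    {"dx": -34,"dy": 0,"dz": 0,"turn": 0,"jaw": 1},
  ],
)

```text
time: 9.33
tool_pos: [0.5835, 0.0668, 0.1079]
tool_rot: [-0.0, 0.69, 0.724, 0.002]
contact_force: [-0.3, 7.8, 4.7]
gripper_width: -0.0
grasp_force: 3.5
```

apply_moves(
  series=[
    {"dx": -7,"dy": 0,"dz": 0,"turn": 0,"jaw": 1},
    {"dx": -14,"dy": 0,"dz": 0,"turn": 0,"jaw": 1},
    {"dx": -21,"dy": 0,"dz": 0,"turn": 0,"jaw": 1},
    {"dx": -28,"dy": 0,"dz": 0,"turn": 0,"jaw": 1},
    {"dx": -34,"dy": 0,"dz": 0,"turn": 0,"jaw": 1},
  ],
)

```text
time: 9.75
tool_pos: [0.5847, 0.0325, 0.1073]
tool_rot: [-0.001, 0.69, 0.724, 0.001]
contact_force: [-0.7, 6.4, 4.4]
gripper_width: -0.002
grasp_force: 3.4
```

apply_moves(
  series=[
    {"dx": -6,"dy": 0,"dz": 0,"turn": 0,"jaw": 1},
    {"dx": -12,"dy": 0,"dz": 0,"turn": 0,"jaw": 1},
    {"dx": -18,"dy": 0,"dz": 0,"turn": 0,"jaw": 1},
    {"dx": -23,"dy": 0,"dz": 0,"turn": 0,"jaw": 1},
    {"dx": -28,"dy": 0,"dz": 0,"turn": 0,"jaw": 1},
  ],
)

```text
time: 10.17
tool_pos: [0.5859, 0.0048, 0.1073]
tool_rot: [-0.001, 0.69, 0.724, 0.001]
contact_force: [-1.2, 8.3, 4.4]
gripper_width: -0.002
grasp_force: 3.8
```

apply_moves(
  series=[
    {"dx": -4,"dy": 0,"dz": 0,"turn": 0,"jaw": 1},
    {"dx": -8,"dy": 0,"dz": 0,"turn": 0,"jaw": 1},
    {"dx": -12,"dy": 0,"dz": 0,"turn": 0,"jaw": 1},
    {"dx": -16,"dy": 0,"dz": 0,"turn": 0,"jaw": 1},
    {"dx": -20,"dy": 0,"dz": 0,"turn": 0,"jaw": 1},
  ],
)

```text
time: 10.58
tool_pos: [0.5867, -0.0148, 0.1073]
tool_rot: [-0.001, 0.69, 0.724, 0.001]
contact_force: [-2.2, 7.4, 4.1]
gripper_width: 0.001
grasp_force: 4.2
```

apply_moves(
  series=[
    {"dx": -2,"dy": 0,"dz": 0,"turn": 0,"jaw": 1},
    {"dx": -4,"dy": 0,"dz": 0,"turn": 0,"jaw": 1},
    {"dx": -6,"dy": 0,"dz": 0,"turn": 0,"jaw": 1},
    {"dx": -8,"dy": 0,"dz": 0,"turn": 0,"jaw": 1},
  ],
)

```text
time: 10.92
tool_pos: [0.587, -0.0226, 0.1073]
tool_rot: [-0.002, 0.69, 0.724, 0.001]
contact_force: [-2.5, 8.4, 5.3]
gripper_width: 0.001
grasp_force: 4.4
```

apply_moves(
  series=[
    {"dx": -2,"dy": 0,"dz": 0,"turn": 0,"jaw": 1},
    {"dx": -4,"dy": 0,"dz": 0,"turn": 0,"jaw": 1},
  ],
)

```text
time: 11.08
tool_pos: [0.5872, -0.0263, 0.1073]
tool_rot: [-0.002, 0.69, 0.724, 0.001]
contact_force: [-3.3, 17.3, 7.1]
gripper_width: 0.001
grasp_force: 9.3
```

apply_moves(
  series=[
    {"dx": -2,"dy": 0,"dz": 0,"turn": 0,"jaw": 1},
    {"dx": -2,"dy": 0,"dz": 0,"turn": 0,"jaw": 1},
    {"dx": -2,"dy": 0,"dz": 0,"turn": 0,"jaw": 1},
  ],
)

```text
time: 11.33
tool_pos: [0.5872, -0.0263, 0.1073]
tool_rot: [-0.003, 0.69, 0.724, 0.003]
contact_force: [-2.9, 15.3, 7.3]
gripper_width: 0.0
grasp_force: 8.0
```

```bash
python3 - <<'E'
from h import *
go(.587,-.026,.105,2.7)
f=grab_frame("scene");a=f["pixels"][:,:,::-1][160:280,170:320]
cv2.imwrite("pics/e4.png",cv2.resize(a,None,fx=5,fy=5,interpolation=2))
E
```

```text
dx,dy,dz [ 0.3 -0.1  2.3] turn 0.002 | yaw 2.8 pos [ 0.5872 -0.0263  0.1073] M [[-0.049, 0.999], [0.999, 0.049]] j6 -0.23 F [-2.9 15.3  7.3] w 0.0 t 11.3333
```

View pics/e4.png

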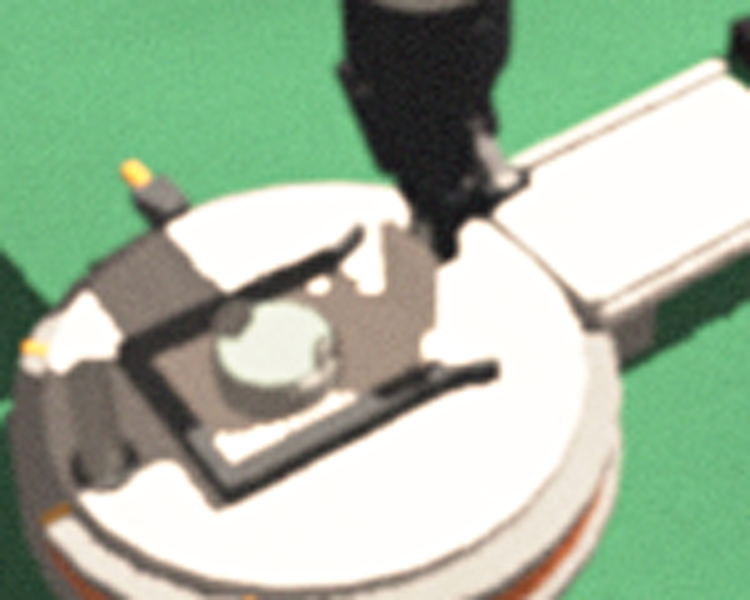

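The tray looks home: its nose is at the end wall (~(190,430)), it lies wholly on the disc, and the compass is seated at (275,340). One firmer nudge to confirm it has bottomed out.

apply_moves(
  series=[
    {"dx": -3,"dy": 0,"dz": 0,"turn": 0,"jaw": 1},
    {"dx": -5,"dy": 0,"dz": 0,"turn": 0,"jaw": 1},
    {"dx": -5,"dy": 0,"dz": 0,"turn": 0,"jaw": 1},
    {"dx": -5,"dy": 0,"dz": 0,"turn": 0,"jaw": 1},
  ],
)

```text
time: 11.72
tool_pos: [0.5873, -0.0265, 0.1074]
tool_rot: [-0.007, 0.689, 0.724, 0.006]
contact_force: [-4.2, 31.9, 9.4]
gripper_width: -0.001
grasp_force: 16.0
```

apply_moves(
  series=[
    {"dx": 8,"dy": 0,"dz": 0,"turn": 0,"jaw": 1},
    {"dx": 16,"dy": 0,"dz": 0,"turn": 0,"jaw": 1},
    {"dx": 34,"dy": 0,"dz": 0,"turn": 0,"jaw": 1},
    {"dx": 45,"dy": 0,"dz": -15,"turn": 0,"jaw": 1},
    {"dx": 45,"dy": 0,"dz": -45,"turn": 0,"jaw": 1},
  ],
)

```text
time: 12.13
tool_pos: [0.5819, 0.0111, 0.1467]
tool_rot: [-0.004, 0.689, 0.725, -0.003]
contact_force: [0.8, -0.1, -0.2]
gripper_width: -0.001
grasp_force: 0.0
```

apply_moves(
  series=[
    {"dx": 0,"dy": 0,"dz": -30,"turn": 0,"jaw": 1},
    {"dx": 0,"dy": 0,"dz": -60,"turn": 0,"jaw": 1},
    {"dx": 0,"dy": 0,"dz": -75,"turn": 0,"jaw": 1},
    {"dx": 0,"dy": 0,"dz": -75,"turn": 0,"jaw": 1},
  ],
)

```text
time: 12.47
tool_pos: [0.5879, 0.0088, 0.2319]
tool_rot: [0.004, 0.69, 0.724, 0.002]
contact_force: [1.3, -0.5, 1.3]
gripper_width: 0.002
grasp_force: 0.0
```

```bash
python3 - <<'E'
from h import *
go(.592,-.208,.22,25)
E
```

```text
dx,dy,dz [-216.7   -6.5   12.4] turn -0.388 | yaw 2.8 pos [0.5879 0.0088 0.2319] M [[-0.048, 0.999], [0.999, 0.048]] j6 -0.16 F [ 1.3 -0.5  1.3] w 0.0 t 12.4667
```

apply_moves(
  series=[
    {"dx": -36,"dy": -1,"dz": 0,"turn": 0,"jaw": 0.7},
    {"dx": -72,"dy": -2,"dz": 0,"turn": -0.08,"jaw": 0.4},
    {"dx": -108,"dy": -3,"dz": 0,"turn": -0.16,"jaw": 0.4},
    {"dx": -144,"dy": -4,"dz": 0,"turn": -0.24,"jaw": 0.4},
    {"dx": -180,"dy": -5,"dz": 0,"turn": -0.32,"jaw": 0.4},
  ],
)

```text
time: 12.88
tool_pos: [0.5882, -0.1722, 0.2243]
tool_rot: [-0.001, 0.564, 0.826, -0.001]
contact_force: [0.7, 0.8, 0.7]
gripper_width: 0.6
grasp_force: 0.0
```

```bash
python3 - <<'E'
from h import *
go(.592,-.208,.22,25)
E
```

```text
dx,dy,dz [-34.8  -9.5   4.3] turn -0.064 | yaw 21.3 pos [ 0.5882 -0.1722  0.2243] M [[-0.364, 0.931], [0.931, 0.364]] j6 -0.78 F [0.7 0.8 0.7] w 0.6 t 12.8833
```

apply_moves(
  series=[
    {"dx": -20,"dy": -5,"dz": 0,"turn": -0.03,"jaw": 0.4},
    {"dx": -35,"dy": -9,"dz": 4,"turn": -0.06,"jaw": 0.4},
    {"dx": -35,"dy": -9,"dz": 4,"turn": -0.06,"jaw": 0.4},
    {"dx": -35,"dy": -9,"dz": 4,"turn": -0.06,"jaw": 0.4},
  ],
)

```text
time: 13.22
tool_pos: [0.5925, -0.2068, 0.2201]
tool_rot: [-0.002, 0.541, 0.841, -0.0]
contact_force: [0.2, 0.9, 0.7]
gripper_width: 0.599
grasp_force: 0.0
```

```bash
python3 - <<'E'
from h import *
go(.592,-.208,.10,25)
f=grab_frame("scene");b=grab_frame("top")
# check post: gripper hides it; verify tray outline
for g in(f,b):
    for o in spotter.outline_of(g,"compass")[:1]:
        m=np.argwhere(o["region"]).mean(0)[::-1];print("compass",o["conf"],ray(g,m,.085).round(4))
E
```

```text
dx,dy,dz [ -1.2  -0.6 120.1] turn -0.01 | yaw 24.4 pos [ 0.5925 -0.2068  0.2201] M [[-0.414, 0.91], [0.91, 0.414]] j6 -0.88 F [0.2 0.9 0.7] w 0.6 t 13.2167
compass 0.58 [ 0.5959 -0.1216  0.085 ]
compass 0.68 [ 0.5918 -0.1102  0.085 ]
```

apply_moves(
  series=[
    {"dx": -1,"dy": 0,"dz": 30,"turn": 0,"jaw": 0.4},
    {"dx": -1,"dy": 0,"dz": 60,"turn": 0,"jaw": 0.4},
    {"dx": -1,"dy": 0,"dz": 90,"turn": 0,"jaw": 0.4},
    {"dx": -1,"dy": 0,"dz": 110,"turn": 0,"jaw": 0.4},
    {"dx": -1,"dy": 0,"dz": 120,"turn": 0,"jaw": 0.4},
  ],
)

```text
time: 13.83
tool_pos: [0.5921, -0.2051, 0.0985]
tool_rot: [-0.003, 0.54, 0.842, -0.0]
contact_force: [-0.3, 0.5, -1.8]
gripper_width: 0.599
grasp_force: 0.0
```

apply_moves(
  series=[
    {"dx": 0,"dy": 0,"dz": 0,"turn": 0,"jaw": 0.66},
    {"dx": 0,"dy": 0,"dz": 0,"turn": 0,"jaw": 0.66},
    {"dx": 0,"dy": 0,"dz": 0,"turn": 0,"jaw": 0.66},
  ],
)

```text
time: 14.08
tool_pos: [0.5954, -0.2073, 0.1046]
tool_rot: [0.002, 0.54, 0.842, 0.0]
contact_force: [-0.6, -0.3, 0.3]
gripper_width: 0.338
grasp_force: 0.0
```

apply_moves(
  series=[
    {"dx": -2,"dy": 6,"dz": 0,"turn": 0,"jaw": 0.66},
    {"dx": -4,"dy": 12,"dz": 0,"turn": 0,"jaw": 0.66},
    {"dx": -6,"dy": 19,"dz": 0,"turn": 0,"jaw": 0.66},
    {"dx": -7,"dy": 26,"dz": 0,"turn": 0,"jaw": 0.66},
    {"dx": -8,"dy": 33,"dz": 0,"turn": 0,"jaw": 0.66},
  ],
)

```text
time: 14.5
tool_pos: [0.6283, -0.2033, 0.1044]
tool_rot: [0.002, 0.541, 0.841, -0.002]
contact_force: [-3.6, -5.9, 1.4]
gripper_width: 0.346
grasp_force: 3.2
```

apply_moves(
  series=[
    {"dx": -1,"dy": 7,"dz": 0,"turn": 0,"jaw": 0.66},
    {"dx": -1,"dy": 14,"dz": 0,"turn": 0,"jaw": 0.66},
    {"dx": 0,"dy": 21,"dz": 0,"turn": 0,"jaw": 0.66},
    {"dx": 2,"dy": 28,"dz": 0,"turn": 0,"jaw": 0.66},
    {"dx": 3,"dy": 35,"dz": 0,"turn": 0,"jaw": 0.66},
  ],
)

```text
time: 14.92
tool_pos: [0.6594, -0.1817, 0.1029]
tool_rot: [0.0, 0.54, 0.841, 0.002]
contact_force: [3.2, 4.7, 0.2]
gripper_width: 0.341
grasp_force: 2.1
```

apply_moves(
  series=[
    {"dx": 2,"dy": 7,"dz": 0,"turn": 0,"jaw": 0.66},
    {"dx": 5,"dy": 14,"dz": 0,"turn": 0,"jaw": 0.66},
    {"dx": 6,"dy": 18,"dz": 0,"turn": 0,"jaw": 0.66},
    {"dx": 6,"dy": 18,"dz": 0,"turn": 0,"jaw": 0.66},
  ],
)

```text
time: 15.25
tool_pos: [0.6723, -0.1695, 0.1022]
tool_rot: [-0.0, 0.54, 0.842, -0.0]
contact_force: [-0.3, -0.4, 0.4]
gripper_width: 0.336
grasp_force: 0.0
```

apply_moves(
  series=[
    {"dx": 0,"dy": 0,"dz": 0,"turn": 0,"jaw": 0.4},
    {"dx": 0,"dy": 0,"dz": 0,"turn": 0,"jaw": 0.4},
    {"dx": 0,"dy": 0,"dz": -30,"turn": 0,"jaw": 0.4},
    {"dx": 0,"dy": 0,"dz": -65,"turn": 0,"jaw": 0.4},
    {"dx": 0,"dy": 0,"dz": -100,"turn": 0,"jaw": 0.8},
  ],
)

```text
time: 15.67
tool_pos: [0.6706, -0.1705, 0.2019]
tool_rot: [-0.002, 0.541, 0.841, -0.0]
contact_force: [0.8, -0.6, 0.5]
gripper_width: 0.475
grasp_force: 0.0
```

```bash
python3 - <<'E'
from h import *
go(.55,-.383,.20)
E
```

```text
dx,dy,dz [-143.2 -197.9    2.1] turn 0 | yaw 24.5 pos [ 0.6706 -0.1705  0.2019] M [[-0.415, 0.91], [0.91, 0.415]] j6 -0.78 F [ 0.8 -0.6  0.5] w 0.47 t 15.6667
```

apply_moves(
  series=[
    {"dx": -20,"dy": -28,"dz": 0,"turn": 0,"jaw": 1},
    {"dx": -40,"dy": -56,"dz": 0,"turn": 0,"jaw": 1},
    {"dx": -60,"dy": -84,"dz": 0,"turn": 0,"jaw": 1},
    {"dx": -80,"dy": -112,"dz": 0,"turn": 0,"jaw": 1},
    {"dx": -100,"dy": -140,"dz": 0,"turn": 0,"jaw": 1},
  ],
)

```text
time: 16.08
tool_pos: [0.5847, -0.321, 0.2025]
tool_rot: [0.0, 0.54, 0.841, -0.0]
contact_force: [0.7, -0.6, -0.3]
gripper_width: -0.0
grasp_force: 0.0
```

apply_moves(
  series=[
    {"dx": -20,"dy": -28,"dz": 0,"turn": 0,"jaw": 1},
    {"dx": -42,"dy": -57,"dz": 0,"turn": 0,"jaw": 1},
    {"dx": -42,"dy": -57,"dz": 0,"turn": 0,"jaw": 1},
    {"dx": -42,"dy": -57,"dz": 0,"turn": 0,"jaw": 1},
  ],
)

```text
time: 16.42
tool_pos: [0.5503, -0.3833, 0.2023]
tool_rot: [-0.0, 0.542, 0.84, 0.0]
contact_force: [0.2, 0.6, 0.0]
gripper_width: -0.0
grasp_force: 0.0
```

```bash
python3 - <<'E'
from h import *
go(.55,-.383,.085)
f=grab_frame("scene");a=f["pixels"][:,:,::-1][170:320,80:330]
cv2.imwrite("pics/f1.png",cv2.resize(a,None,fx=3.2,fy=3.2,interpolation=2))
E
```

```text
dx,dy,dz [ 4.000e-01 -1.000e-01  1.173e+02] turn 0 | yaw 24.4 pos [ 0.5503 -0.3833  0.2023] M [[-0.412, 0.911], [0.911, 0.412]] j6 -1.14 F [0.2 0.6 0. ] w -0.0 t 16.4167
```

View pics/f1.png

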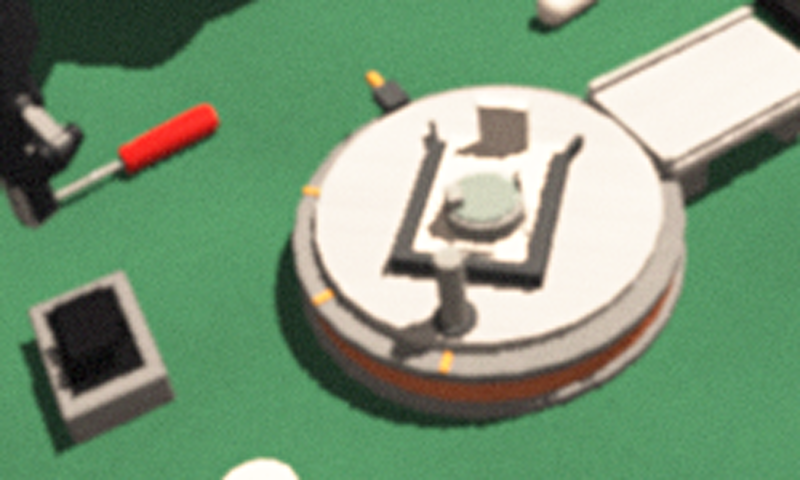

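The post is at the third mark (447,360). The tray is home at the wall, the compass is seated at (485,200), and the rocker's near end is raised at (100,350). Pressing it now.

apply_moves(
  series=[
    {"dx": 0,"dy": 0,"dz": 35,"turn": 0,"jaw": 1},
    {"dx": 0,"dy": 0,"dz": 70,"turn": 0,"jaw": 1},
    {"dx": 0,"dy": 0,"dz": 95,"turn": 0,"jaw": 1},
    {"dx": 0,"dy": 0,"dz": 108,"turn": 0,"jaw": 1},
    {"dx": 0,"dy": 0,"dz": 114,"turn": 0,"jaw": 1},
  ],
)

```text
time: 16.88
tool_pos: [0.5509, -0.3792, 0.0851]
tool_rot: [-0.003, 0.54, 0.842, 0.0]
contact_force: [-0.2, -0.7, -0.1]
gripper_width: -0.001
grasp_force: 0.0
```

apply_moves(
  series=[
    {"dx": 0,"dy": 0,"dz": 4,"turn": 0,"jaw": 1},
    {"dx": 0,"dy": 0,"dz": 8,"turn": 0,"jaw": 1},
    {"dx": 0,"dy": 0,"dz": 11,"turn": 0,"jaw": 1},
    {"dx": 0,"dy": 0,"dz": 14,"turn": 0,"jaw": 1},
    {"dx": 0,"dy": 0,"dz": 14,"turn": 0,"jaw": 1},
  ],
)

```text
time: 17.3
tool_pos: [0.5531, -0.3822, 0.0762]
tool_rot: [0.002, 0.54, 0.841, -0.0]
contact_force: [1.9, 0.7, 3.2]
gripper_width: 0.002
grasp_force: 1.4
```

Contact begins at a tip height near 0.058 m, which matches the raised end. Pressing on slowly.

apply_moves(
  series=[
    {"dx": 0,"dy": 0,"dz": 3,"turn": 0,"jaw": 1},
    {"dx": 0,"dy": 0,"dz": 6,"turn": 0,"jaw": 1},
    {"dx": 0,"dy": 0,"dz": 8,"turn": 0,"jaw": 1},
    {"dx": 0,"dy": 0,"dz": 8,"turn": 0,"jaw": 1},
  ],
)

```text
time: 17.63
tool_pos: [0.5521, -0.3823, 0.0682]
tool_rot: [0.001, 0.54, 0.841, -0.0]
contact_force: [-0.4, 2.2, 8.8]
gripper_width: 0.002
grasp_force: 4.3
```

apply_moves(
  series=[
    {"dx": 0,"dy": 0,"dz": 2,"turn": 0,"jaw": 1},
    {"dx": 0,"dy": 0,"dz": 4,"turn": 0,"jaw": 1},
    {"dx": 0,"dy": 0,"dz": 4,"turn": 0,"jaw": 1},
  ],
)

```text
time: 17.88
tool_pos: [0.5523, -0.3825, 0.0676]
tool_rot: [0.0, 0.54, 0.841, -0.0]
contact_force: [-6.9, 6.4, 23.5]
gripper_width: 0.002
grasp_force: 10.5
```

The rocker bottomed with the tip at 48.6 mm, which matches "13 mm lower when on". Lifting off, then a numeric check.

apply_moves(
  series=[
    {"dx": 0,"dy": 0,"dz": -15,"turn": 0,"jaw": 1},
    {"dx": 0,"dy": 0,"dz": -45,"turn": 0,"jaw": 1},
    {"dx": 0,"dy": 0,"dz": -80,"turn": 0,"jaw": 0.8},
    {"dx": 0,"dy": 0,"dz": -115,"turn": 0,"jaw": 0.6},
    {"dx": 0,"dy": 0,"dz": -150,"turn": 0,"jaw": 0.5},
  ],
)

```text
time: 18.3
tool_pos: [0.5504, -0.3812, 0.2122]
tool_rot: [-0.002, 0.541, 0.841, -0.0]
contact_force: [0.1, 1.0, 0.9]
gripper_width: 0.42
grasp_force: 0.0
```

apply_moves(
  series=[
    {"dx": 0,"dy": 0,"dz": 0,"turn": 0,"jaw": 0.5},
    {"dx": 0,"dy": 0,"dz": 0,"turn": 0,"jaw": 0.5},
    {"dx": 0,"dy": 0,"dz": 0,"turn": 0,"jaw": 0.5},
    {"dx": 0,"dy": 0,"dz": 0,"turn": 0,"jaw": 0.5},
  ],
)

```text
time: 18.63
tool_pos: [0.5505, -0.3808, 0.2094]
tool_rot: [-0.002, 0.54, 0.841, 0.0]
contact_force: [0.3, 0.6, -0.0]
gripper_width: 0.501
grasp_force: 0.0
```

```bash
python3 - <<'E'
from h import *
go(.55,-.383,.2)
f=grab_frame("scene");f2=grab_frame("top")
g=f["pixels"][250:312,80:142].max(2);before=cv2.resize(cv2.imread("pics/c1.png")[:,:390],(62,62),interpolation=cv2.INTER_AREA).max(2)
for n,i in(("before",before),("after",g)):
    m=np.zeros_like(i,bool);m[5:48,12:48]=i[5:48,12:48]<70
    c=np.argwhere(m);print(n,m.sum(),c.min(0),c.max(0),c.mean(0).round(1),"row mean brightness",[int(i[r,22:34].mean()) for r in range(8,44,3)])
for q in(f,f2):
    for t,z in(("compass",.085),):
        for o in spotter.outline_of(q,t)[:1]:
            m=np.argwhere(o["region"]).mean(0)[::-1];print(t,o["conf"],ray(q,m,z).round(4))
E
```

```text
dx,dy,dz [-1.8 -1.3  9.4] turn 0 | yaw 24.6 pos [ 0.5505 -0.3808  0.2094] M [[-0.416, 0.909], [0.909, 0.416]] j6 -1.14 F [ 0.3  0.6 -0. ] w 0.5 t 18.6333
before 687 [10 12] [47 43] [27.3 27.2] row mean brightness [167, 94, 32, 31, 32, 32, 31, 25, 17, 15, 23, 97]
after 768 [ 6 12] [47 47] [25.4 26.7] row mean brightness [75, 36, 37, 37, 38, 38, 38, 38, 35, 22, 25, 98]
compass 0.6 [ 0.6099 -0.1135  0.085 ]
compass 0.79 [ 0.6028 -0.1085  0.085 ]
```

The rocker has flipped: its far edge rose about 4 px, as predicted. The compass is where it should be, so I'm handing in.

```bash
python3 -c "
from plant import ticket
print(ticket.job_done())"
```

```text
the job is handed in; nothing more can be done
None
```

The job is handed in, with no verdict returned: by force readings and camera the turntable is at the test stop, the tray is home with the compass seated, the rocker is on, and the gripper is clear of everything.

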